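# Gauge the blind bore of a display-stand base

## Task

To find how deep the bore in the round metal display base is, take the depth gauge out of its wooden rest, lower its rod into that bore and keep pushing gently, past the drag of the sliding stop on the base's rim, until the rod bottoms out. Hold it pressed lightly against the bottom (some 5 to 10 N) for a good second, then let go, leaving the gauge standing there with its stop down on the rim. Don't ram it, keep the gauge off the square base, and leave everything else where it is.

Things in the scene. Friction and masses are not known exactly. Their poses are not given: they have to be found in the camera images.
- gauge_handle (a point): Depth gauge, loose, about 0.2 kg (0.17 to 0.27), standing upright in the rest. Top to bottom: black ribbed round handle 24 mm across and 45 mm long, then a plain steel rod 12 mm across with a bevelled foot; 150 mm overall. This point is the middle of the handle, on the axis, 127.5 mm above the foot and 22.5 mm below the top. z runs along the gauge, up.
- gauge_tip (a point): Centre of the flat underside of the gauge rod (its foot). It starts 10 mm above the table, 20 mm deep in the rest's socket.
- stop_face (a point): Centre of the underside of the gauge's sliding stop, a dark steel collar 32 mm across and 14 mm tall with a small side screw, threaded on the rod between foot and handle. The stop needs about 4 N to slide along the rod and stays where it is left (about 8 N more per m/s of speed). It starts 22 to 30 mm above the foot; it meets the base's rim when the rod is that far into the bore and is pushed up the rod from there on.
- stop (a joint): Position of the stop on the rod, m: its underside is 20 mm + this value above the foot; from 0 to 0.068. It grows as the stop slides up towards the handle.
- rest: Wooden block 60 x 60 x 30 mm, fixed, origin at the centre of its underside. Socket in the middle of its top, 15 mm wide and 20 mm deep, in which the gauge starts.
- bore_mouth (a point): Centre of the mouth of the bore, in the flat top of the round base, 90 mm above the table. The bore is vertical, blind, 14 mm across (1 mm clear all round the rod), with a hard flat floor. Its depth is not known: anything from 36 to 80 mm, different each time.
- round_base: Round aluminium display base, fixed: a column 56 mm across and 90 mm tall on a flange 90 mm across and 10 mm thick. Origin at the centre of its underside.
- square_base: Square aluminium base, fixed, 62 x 62 x 90 mm with a similar hole in its top: not the one to gauge. Origin at the centre of its underside. The two bases and the rest change places between starts.
- lens: Camera lens, black barrel 56 mm across, 55 mm tall. Loose bystander, leave it alone. Origin at the centre of its underside.
- tape: Roll of paper tape, 44 mm across, 24 mm tall. Loose bystander, leave it alone. Origin at the centre of its underside.
- tin: Round steel tin, 40 mm across, 35 mm tall. Loose bystander, leave it alone. Origin at the centre of its underside.
- brush: Flat brush lying down, 170 mm long. Loose bystander, leave it alone. Origin at the middle of its underside.
- cleaner: White bottle, 60 mm across, 170 mm tall. Loose bystander, leave it alone. Origin at the centre of its underside.
- tub: Open white tub, 100 mm across, 70 mm tall. Loose bystander, leave it alone. Origin at the centre of its underside.
- carton: Small cardboard carton 90 x 130 x 60 mm. Loose bystander, leave it alone. Origin at the centre of its underside.
Mind the look-alikes: they are no part of the job. Several things have the shape of the rest; the one meant has the colours described above.

How it is judged:
On the way, in this order (a step that is already met when the one before it is completed fails the run):
1. the gauge is lifted clear of its rest (foot at least 10 mm above the rest's top) (z of gauge_tip in the frame of rest above 0.04 m), for 0.1 s.
2. the rod stands on the floor of the round base's bore with the stop on the rim, pressed on the floor with 2 to 15 N for 0.8 s without a break (distance between gauge_tip and bore_floor_c0 below 0.0055 m and z of stop_face in the frame of bore_mouth below 0.0025 m and horizontal distance between stop_face and bore_mouth below 0.004 m and contact force between gauge and bore_floor_c0 between 2 and 15 N), for 0.8 s.
At the end, for the whole second after the job is handed in: The gauge stands at rest and released in the round base's bore, within 0.08 rad of upright, its foot within about 2.5 mm of the bore's floor and its stop within 2.5 mm of the base's rim (distance between gauge_tip and bore_floor_c0 below 0.0055 m and z of stop_face in the frame of bore_mouth below 0.0025 m and horizontal distance between stop_face and bore_mouth below 0.004 m and angle between gauge_tip's own z axis and vertical below 0.08 rad and linear speed of gauge below 0.01 m/s and contact force between the fingers and gauge below 0.05 N); the robot touches nothing.
It fails at once if the rod is rammed: more than 18 N between gauge and bore floor (contact force between gauge and bore_floor_c0 above 18 N).
It fails at once if more than 18 N between the gauge and the round base (contact force between gauge and round_base above 18 N).
It fails at once if the gauge touches the square base with more than 1 N (contact force between gauge and square_base above 1 N).
It fails at once if a bystander is moved by more than 20 mm (distance of any of lens, tape, tin, brush, cleaner, tub, carton from where it was at the start of the episode above 0.02 m).
It also fails if it takes over 51 s, if anything falls off the work surface, if the arm or the gripper's body presses on something with over 40 N, if the wrist force passes 120 N, or if a joint passes its speed limit or range.

## Robot

A 6-joint arm with a two-finger parallel gripper is mounted at the origin on the work surface. World frame = base frame: x ahead of the robot, y to its left, z up, the work surface at z = 0. Lengths are in m, angles in rad, forces in N, time in s.
With the tool pointing down it reaches from about 0.4 to 0.825 m from the base axis. Payload 7 kg.
Tool frame: the origin (TCP) lies at the centre of the arm's flange, where the gripper is bolted on; the fingertips stand 178 mm ahead of it and the grasp point (between the pads) lies 159 mm ahead of it; z points along the fingers, y is the line along which they close (so a half turn about z gives the same grasp; the last joint's range is limited). The gripper opens to 88 mm and grips with 3 to 60 N. Pads are 19 mm wide; open, the fingers measure 130 mm over their backs; the gripper's body (78 mm by 193 mm) begins 47 mm behind the grasp point.
Start: joints at [1.418, 0.359, 0.012, 0, -1.224, -0.288], TCP at [0.288, 0.61, 0.405] pointing down, gripper open.
Joint ranges: [-3.07, 3.07], [-1.43, 2.12], [-1.02, 1.25], [-3.03, 1.67], [-3.05, -0], [-3.03, 3.03]. Speed limits (rad/s): [2.39, 2.39, 3.01, 3.14, 3.14, 3.14].

## Interface

Orientations are given as a unit quaternion [x, y, z, w].
In Python, from bench import manip gives the robot as it stands. Calls block until the motion is done:
- manip.move_to(position, orientation): joint-space move of the TCP to a pose.
- manip.servo_line(position, orientation=None, vel=0.15, guard=None): straight line of the TCP; orientation=None keeps the orientation; vel is the mean speed in m/s. With guard (N) it stops when the force on the tool has changed by that much, and returns True; else False.
- manip.movej(angles): joint-space move.
- manip.gripper_to(opening, f_grip=None): finger opening in m; f_grip is the grip in N (None keeps the last); returns when the fingers have stopped.
- manip.pause(seconds).
- manip.solve_ik(position, orientation): joint angles nearest the present ones, or None.
- manip.sense(): the state.
- manip.capture(name): name is "scene" or "side" or "wrist"; returns a dict with "color" (480x640x3 uint8, blue, green, red), "intrinsics" (3x3 intrinsics, pixels), "origin" and "rotation" of the camera in the world. Camera axes: x right, y up, looking along -z (the intrinsics and any distortion apply to the point x, -y, -z); pixel columns grow to the right and rows downward; lengths in m; the calibration is good to about 2 mm. A picture is of the moment at which its call begins. There is no depth.
A pose or a line that the arm cannot do raises manip.IKError and nothing moves.
- manip.job_done(): hands the job in; it is judged then, once.
The state is a dict: "time": time; "qpos": joint angles; "joint_velocities": joint speeds; "tau": joint torques, N m; "ee_pos": TCP position; "tcp_rot": TCP orientation; "wrist_force": force on the tool from outside, world axes, zero at the start; "wrist_torque": the same for the moment, N m; "grip_width": finger opening in m; "grip_force": force on a finger pad.
Only numpy, scipy, OpenCV 4.12 (cv2) and the standard library are available. Lean on these libraries where they do the work, as an engineer would, in place of code of your own. Each camera call takes 0.05 s, during which the arm holds its last target. There are 200 camera calls.

## Working session

There is one attempt and no reset: what is moved stays moved. The work goes in short steps, each a Python script; the robot and the scene stay as the last script left them, time stands still between calls to the robot, and variables do not carry over. Pictures are saved under pics/ and viewed, at most 10 in all, crops included, and the job is handed in when it is done.

```bash
mkdir -p pics; ls
python3 - <<'E'
from bench import manip
import cv2,numpy as np,pickle
d={}
for n in ["scene","side","wrist"]:
    c=manip.capture(n); d[n]=c; cv2.imwrite(f"pics/{n}0.png",c["color"])
    print(n,np.round(c["origin"],3).tolist(),np.round(c["rotation"],3).tolist(),np.round(c["intrinsics"],1).tolist(),[k for k in c])
pickle.dump(d,open("d0.pkl","wb"))
s=manip.sense();print(s)
E
```

```text
pics
scene [1.261, 0.56, 0.88] [0.19, 0.374, 0.821, 0.387] [[504.2, 0.0, 324.9], [0.0, 504.2, 239.3], [0.0, 0.0, 1.0]] ['color', 'intrinsics', 'origin', 'rotation']
side [0.192, 0.57, 0.905] [-0.098, 0.322, 0.902, -0.27] [[490.7, 0.0, 319.0], [0.0, 490.7, 242.1], [0.0, 0.0, 1.0]] ['color', 'intrinsics', 'origin', 'rotation']
wrist [0.349, 0.581, 0.384] [0.069, -0.106, 0.837, -0.532] [[353.1, 0.0, 317.9], [0.0, 353.1, 243.5], [0.0, 0.0, 1.0]] ['color', 'intrinsics', 'origin', 'rotation']
{'time': 0.15, 'qpos': array([ 1.41811068e+00,  3.59186630e-01,  1.12291733e-02, -2.10936468e-04,
       -1.22408223e+00, -2.88077608e-01]), 'joint_velocities': array([ 0.00038095, -0.00264829,  0.00189556,  0.00255526,  0.00019763,
        0.00083092]), 'tau': array([-9.04416192e-04, -5.83273315e+01,  2.93291277e+01,  7.00136483e+00,
        8.77517508e-03, -1.02459537e-04]), 'ee_pos': array([0.28793741, 0.61033195, 0.40395127]), 'tcp_rot': array([ 9.75806054e-01, -2.18637027e-01, -5.68896394e-05,  6.26965702e-04]), 'wrist_force': array([-0.67174292,  0.76540763,  0.19341958]), 'wrist_torque': array([-0.02503561, -0.01146892, -0.00321919]), 'grip_force': 0.0, 'grip_width': 0.0876234709100397}
```

View pics/scene0.png

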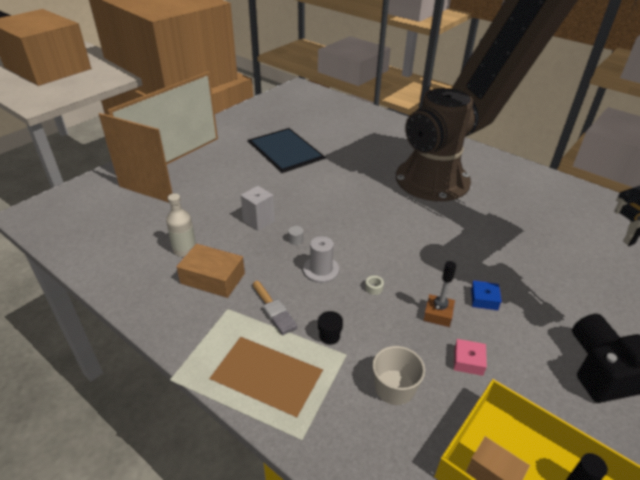

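View pics/side0.png

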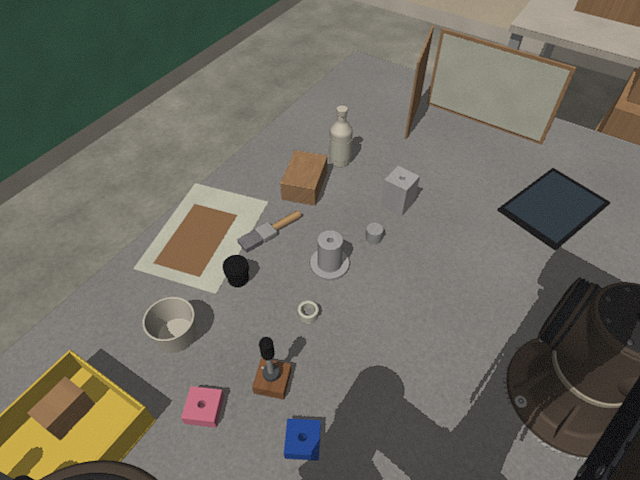

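The scene view shows the gauge's black handle at about (449,270), standing in the brown wooden rest at (439,310). The round base is at (321,258) with its bore at about (321,243).

The side view shows the handle at (266,348), the rest at (272,378) and the round base bore at (330,240).

Look-alikes, in scene pixels:
- **Rest:** the blue block (486,295) and pink block (470,357) have the same shape. The brown one holds the gauge, so I choose that.
- **Base:** the square base (257,208) is ruled out. The round one on a flange is the target.
- **Black things:** the lens (330,327) and the black cylinder in the yellow bin (590,467) are ruled out as the handle.

```bash
cat > h.py <<'E'
import numpy as np,cv2
def ray(c,px):
    K=c["intrinsics"]; d=np.array([(px[0]-K[0,2])/K[0,0],-(px[1]-K[1,2])/K[1,1],-1.])
    d=np.array(c["rotation"])@d; return np.array(c["origin"]),d/np.linalg.norm(d)
def tri(obs):
    A=np.zeros((3,3));b=np.zeros(3)
    for c,p in obs:
        o,d=ray(c,p);P=np.eye(3)-np.outer(d,d);A+=P;b+=P@o
    x=np.linalg.solve(A,b)
    res=[np.linalg.norm((np.eye(3)-np.outer(d,d))@(x-o)) for o,d in (ray(c,p) for c,p in obs)]
    return x,max(res)
def onz(c,p,z):
    o,d=ray(c,p);return o+d*(z-o[2])/d[2]
def proj(c,X):
    v=np.array(c["rotation"]).T@(np.array(X)-c["origin"]);K=c["intrinsics"]
    return np.array([K[0,2]+K[0,0]*v[0]/-v[2],K[1,2]+K[1,1]*v[1]/v[2]])
def dark(c,roi,thr):
    """largest dark blob in roi x0,y0,x1,y1 -> minAreaRect, contour (full px)"""
    x0,y0,x1,y1=roi;g=cv2.cvtColor(c["color"],cv2.COLOR_BGR2GRAY)[y0:y1,x0:x1]
    m=(g<thr).astype(np.uint8)
    cs,_=cv2.findContours(m,cv2.RETR_EXTERNAL,cv2.CHAIN_APPROX_NONE)
    k=max(cs,key=cv2.contourArea)+np.array([x0,y0]);return cv2.minAreaRect(k),k
E
python3 - <<'E'
import pickle
from h import *
d=pickle.load(open("d0.pkl","rb"))
S,T=d["scene"],d["side"]
h1,k1=dark(S,(436,258,462,286),40);h2,k2=dark(T,(255,334,278,364),40)
print(h1,h2)
x,r=tri([(S,h1[0]),(T,h2[0])]);print("handle",x,r)
g1,g2=[cv2.cvtColor(c["color"],cv2.COLOR_BGR2GRAY) for c in (S,T)]
print(g1[238:250,312:332]);print(g2[234:248,320:342])
w=d["wrist"]
for X in (x,): print(proj(w,X))
a=cv2.resize(S["color"][200:340,290:500],None,fx=3,fy=3)[:, :400*1+230]
cv2.imwrite("pics/c0.png",cv2.resize(S["color"][220:340,300:500],None,fx=4,fy=4))
E
```

```text
((448.55889892578125, 271.26470947265625), (10.914102554321289, 20.615528106689453), 14.03624439239502) ((266.51922607421875, 348.0961608886719), (22.35723876953125, 13.139781951904297), 78.69007110595703)Traceback (most recent call last):
  File "<stdin>", line 7, in <module>
  File "h.py", line 8, in tri
    o,d=ray(c,p);P=np.eye(3)-np.outer(d,d);A+=P;b+=P@o
        ~~~^^^^^
  File "h.py", line 4, in ray
    d=np.array(c["rotation"])@d; return np.array(c["origin"]),d/np.linalg.norm(d)
      ~~~~~~~~~~~~~~~~~~~~~~~^~
ValueError: matmul: Input operand 1 has a mismatch in its core dimension 0, with gufunc signature (n?,k),(k,m?)->(n?,m?) (size 3 is different from 4)
```

View pics/wrist0.png

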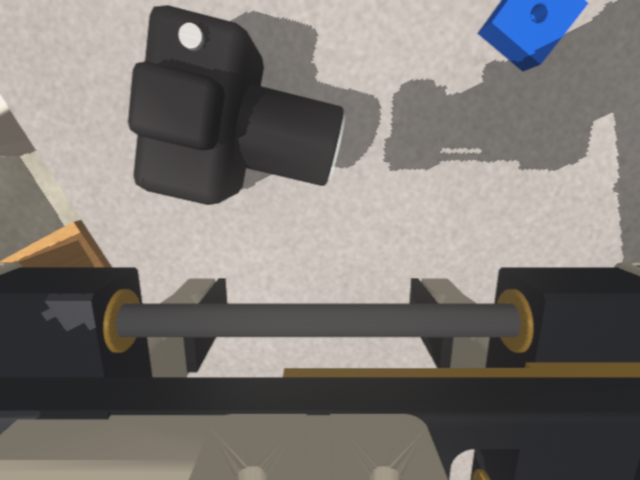

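The wrist view only shows a camera and the blue block at (538,14), so the gauge isn't in it yet. The camera rotation comes as a quaternion, so my helper needs fixing.

```bash
sed -i 's/np.array(c\["rotation"\])/R.from_quat(c["rotation"]).as_matrix()/; 1a from scipy.spatial.transform import Rotation as R' h.py
python3 - <<'E'
import pickle
from h import *
d=pickle.load(open("d0.pkl","rb"))
S,T=d["scene"],d["side"]
h1,k1=dark(S,(436,258,462,286),40);h2,k2=dark(T,(255,334,278,364),40)
x,r=tri([(S,h1[0]),(T,h2[0])]);print("handle",x,r)
g1,g2=[cv2.cvtColor(c["color"],cv2.COLOR_BGR2GRAY) for c in (S,T)]
print(g1[238:250,312:332]);print(g2[234:248,320:342])
for X in (x,): print(proj(d["wrist"],X))
cv2.imwrite("pics/c0.png",cv2.resize(np.hstack([S["color"][220:340,300:480],T["color"][230:350,240:360][:, :20]]),None,fx=4,fy=4))
E
```

```text
handle [0.48461422 0.29160805 0.13876809] 5.314341588522586e-05
[[135 140 147 152 155 155 156 157 158 157 158 157 159 158 157 154 150 147
  140 132]
 [142 149 154 156 158 159 160 160 160 162 161 161 160 160 162 160 159 155
  149 141]
 [150 155 159 159 161 160 161 161 161 158 159 158 160 161 161 160 160 160
  158 149]
 [156 160 159 161 161 161 161 159 153 149 145 146 151 157 160 160 159 160
  159 155]
 [157 159 160 159 160 160 155 150 142 130 123 124 136 150 157 160 161 161
  161 159]
 [156 160 159 160 160 157 149 141 131 121 111 109 125 144 156 160 160 161
  160 160]
 [156 159 159 160 160 158 151 141 132 123 115 115 128 146 156 160 160 161
  162 160]
 [153 159 160 160 160 159 155 151 144 137 133 134 146 155 159 161 160 161
  161 159]
 [145 156 158 160 160 160 158 157 156 152 151 151 155 159 160 161 162 161
  160 157]
 [131 148 156 159 161 160 161 159 159 159 159 158 160 160 161 160 162 162
  158 150]
 [111 131 144 153 158 159 160 161 160 161 161 162 162 162 162 162 161 160
  153 140]
 [ 90 107 123 138 149 155 158 159 160 159 161 161 162 160 160 159 157 151
  143 130]]
[[155 156 157 1
[... 617 characters left out ...]
  152 153 153 159]
 [158 158 155 155 158 158 145 115  97 110 117 124 126 140 154 156 156 158
  151 152 152 160]
 [165 158 154 154 151 158 160 153 134 129 134 137 149 157 153 155 163 158
  158 154 159 161]
 [160 159 155 156 157 151 155 159 159 160 161 162 158 156 155 155 156 158
  158 157 159 148]
 [165 165 155 161 155 155 155 152 157 151 156 157 156 155 154 155 156 157
  161 161 156 124]
 [154 165 161 155 155 157 155 157 158 157 160 157 158 155 155 152 155 163
  164 165 137  89]
 [133 158 162 155 158 156 159 157 158 159 154 154 155 156 153 156 155 161
  165 149  99  68]
 [108 133 153 163 161 160 157 157 155 159 155 156 157 161 160 161 162 147
  139 108  77  74]]
[ 726.49993356 -356.71930891]
```

View pics/c0.png

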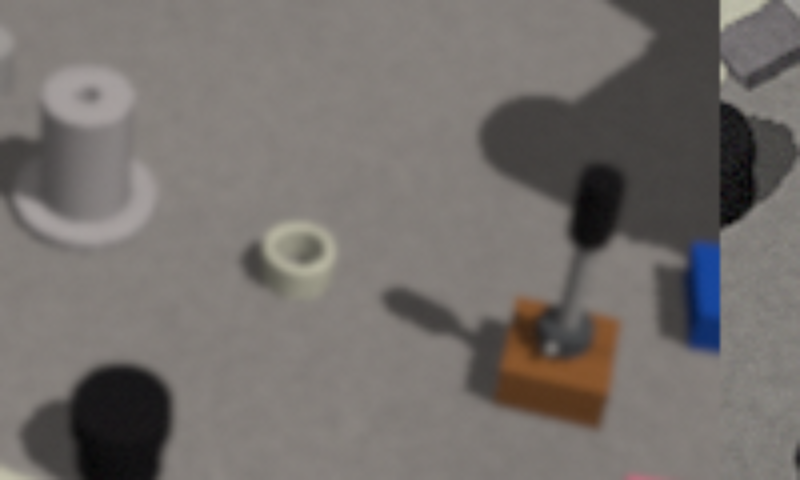

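The crop confirms the choice: the gauge stands in the brown rest with its dark collar at the socket. The round base with flange has its bore at crop (90,95), which is scene (322,243). Triangulation puts the handle centre at z = 0.139, which agrees with the text. Next I'll measure the bore and check the wrist camera mounting.

```bash
cat >> h.py <<'E'
def cent(c,roi,bg=150,chan=None):
    """darkness-weighted centroid of hole in bright top"""
    x0,y0,x1,y1=roi;g=cv2.cvtColor(c["color"],cv2.COLOR_BGR2GRAY)[y0:y1,x0:x1].astype(float)
    w=np.clip(bg-g,0,None);yy,xx=np.mgrid[y0:y1,x0:x1];return np.array([(w*xx).sum(),(w*yy).sum()])/w.sum()
def quat(yaw): # tool down; yaw of tool x axis
    return (R.from_euler('z',yaw)*R.from_euler('x',np.pi)).as_quat()
E
python3 - <<'E'
import pickle
from h import *
from bench import manip
d=pickle.load(open("d0.pkl","rb"))
S,T,W=d["scene"],d["side"],d["wrist"]
# mouth: whole rim ellipse of hole => use uniform mask
def mc(c,roi,t):
    x0,y0,x1,y1=roi;g=cv2.cvtColor(c["color"],cv2.COLOR_BGR2GRAY)[y0:y1,x0:x1]
    ys,xs=np.nonzero(g<t);return np.array([xs.mean()+x0,ys.mean()+y0])
p1,p2=mc(S,(316,240,328,247),148),mc(T,(324,236,336,244),145)
b,r=tri([(S,p1),(T,p2)]);print("bore",p1,p2,b,r)
s=manip.sense();Rt=R.from_quat(s["tcp_rot"]);print(Rt.as_matrix().round(3))
print("cam in tool",Rt.inv().apply(W["origin"]-s["ee_pos"]),Rt.inv().apply(R.from_quat(W["rotation"]).apply([0,0,-1])))
print(b, onz(S,p1,.09),onz(T,p2,.09))
o={"sq":(S,(257,197),.09),"tape":(S,(375,284),.02),"tin":(S,(296,233),.03),"bottle":(S,(181,230),.1)}
for k,(c,p,z) in o.items(): print(k,onz(c,p,z).round(3))
g=np.array([.4846,.2916,.1375])
for yaw in np.arange(-180,180,30)*np.pi/180:
    print(int(np.degrees(yaw)),[ (q is not None) and np.round(q[5],2) for q in (manip.solve_ik(x+[0,0,z],quat(yaw)) for x,z in ((g,.159),(g,.32),(np.array([b[0],b[1],.09]),.0475+.159),(np.array([b[0],b[1],.09]),.35)))])
E
```

```text
bore [322.03846154 243.30769231] [329.54285714 239.68571429] [ 0.54501911 -0.0054815   0.09055686] 5.3863051681056425e-06
[[ 0.904 -0.427 -0.   ]
 [-0.427 -0.904 -0.001]
 [ 0.     0.001 -1.   ]]
cam in tool [0.06806669 0.00044804 0.02010416] [-0.2512207   0.0013626   0.96792887]
[ 0.54501911 -0.0054815   0.09055686] [ 0.54451113 -0.00588664  0.09      ] [ 0.54525922 -0.0058683   0.09      ]
sq [ 0.511 -0.257  0.09 ]
tape [0.514 0.134 0.02 ]
tin [ 0.502 -0.127  0.03 ]
bottle [ 0.736 -0.289  0.1  ]
-180 [np.float64(-2.46), np.float64(-2.46), np.float64(-1.92), np.float64(-1.92)]
-150 [np.float64(-1.93), np.float64(-1.93), np.float64(-1.4), np.float64(-1.4)]
-119 [np.float64(-1.41), np.float64(-1.41), np.float64(-0.87), np.float64(-0.87)]
-90 [np.float64(-0.89), np.float64(-0.89), np.float64(-0.35), np.float64(-0.35)]
-59 [np.float64(-0.36), np.float64(-0.36), np.float64(0.17), np.float64(0.17)]
-29 [np.float64(0.16), np.float64(0.16), np.float64(0.7), np.float64(0.7)]
0 [np.float64(0.68), np.float64(0.68), np.float64(1.22), np.float64(1.22)]
29 [np.float64(1.21), np.float64(1.21), np.float64(1.74), np.float64(1.74)]
59 [np.float64(1.73), np.float64(1.73), np.float64(2.27), np.float64(2.27)]
90 [np.float64(2.25), np.float64(2.25), np.float64(2.79), np.float64(2.79)]
119 [np.float64(2.78), np.float64(2.78), np.float64(-2.97), np.float64(-2.97)]
150 [np.float64(-2.98), np.float64(-2.98), np.float64(-2.44), np.float64(-2.44)]
```

Run:
```python
import pickle
from h import *
from bench import manip
q=quat(-.6);g=np.array([.4846,.2916])
manip.move_to([*g,.1375+.159+.13],q); manip.pause(.2)
a=manip.capture("wrist");b=manip.capture("scene")
s=manip.sense();print(s["time"],s["ee_pos"],s["wrist_force"])
X=[*g,.1375];print(proj(a,X),proj(a,[*g,.16]),proj(a,[.545,-.0057,.09]))
pickle.dump(a,open("w1.pkl","wb"));cv2.imwrite("pics/w1.png",a["color"])
```

```text
1.85 [0.48439441 0.29229668 0.42629275] [0.69364861 0.0140241  0.18746239]
[317.78738273 240.61781658] [317.80912631 248.18702438] [596.25681892 -51.34778233]
```

View pics/w1.png

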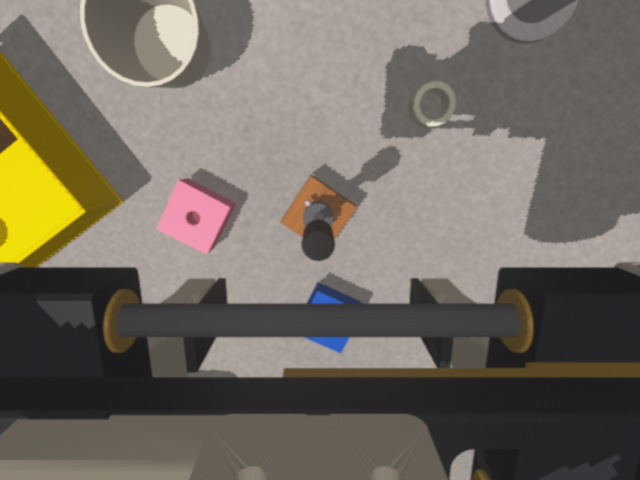

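The wrist view shows the handle at (318,240), where the projection put it, with the wooden rest below at (318,212). I'll grasp and lift.

Run:
```python
import pickle
from h import *
from bench import manip
g=np.array([.4846,.2916])
f0=manip.sense()["wrist_force"]
print(manip.servo_line([*g,.1385+.159],quat(-.6),vel=.1,guard=8))
manip.gripper_to(.015,f_grip=35)
s=manip.sense();print(s["time"],s["ee_pos"],s["grip_width"],s["grip_force"],s["wrist_force"]-f0)
manip.servo_line([*g,.1385+.159+.10],vel=.1,guard=12)
manip.pause(.3)
s=manip.sense();print(s["time"],s["ee_pos"],s["grip_width"],s["wrist_force"]-f0)
d={n:manip.capture(n) for n in("scene","side","wrist")}
d["s"]=s;pickle.dump(d,open("d2.pkl","wb"))
A=d["scene"]["color"];e=s["ee_pos"];tip=e-[0,0,.159+.1275]
for n in("scene","side","wrist"):print(n,proj(d[n],tip),proj(d[n],tip+[0,0,.1275]))
p=proj(d["scene"],tip).astype(int);p2=proj(d["side"],tip).astype(int)
c=[cv2.resize(d[n]["color"][max(0,q[1]-75):max(0,q[1]-75)+100,q[0]-50:q[0]+50],(400,400)) for n,q in(("scene",p),("side",p2))]
cv2.imwrite("pics/lift.png",np.hstack(c))
```

```text
False
4.3167 [0.48464796 0.29168667 0.29750665] 0.02326339158013758 34.993940591812134 [-0.38852883 -0.79156878 -1.02102309]
5.7667 [0.48462151 0.29159833 0.3971406 ] 0.023569153753617986 [-1.12872046 -0.74510384 -1.91413072]
scene [446.21747156 280.63828027] [457.57479265 235.51416751]
side [267.89184721 355.52419312] [261.12936221 318.30808517]
wrist [316.99293841 242.19351702] [316.52248758 315.57145678]
```

View pics/lift.png

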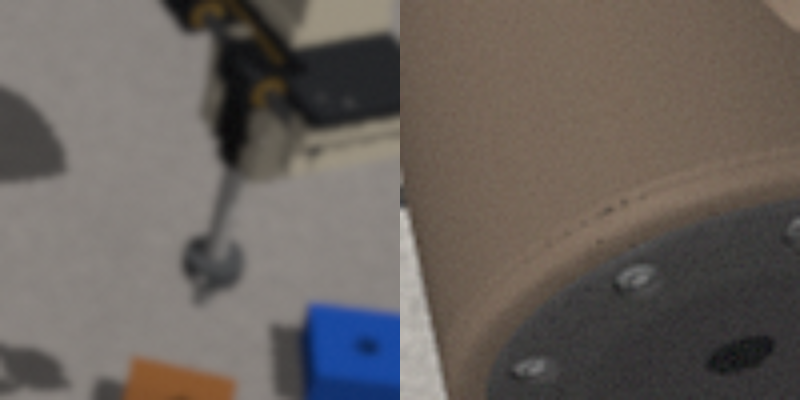

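The scene crop shows the gauge lifted. Its foot is at crop (199,300), within about 1 px of the predicted projection, and the collar is in place. The side view is blocked by the arm. I'll move above the bore and check from near with the wrist camera.

Run:
```python
import pickle
from h import *
from bench import manip
b=np.array([.545,-.0057])
e=manip.sense()["ee_pos"]
manip.servo_line([e[0],e[1],.4265],vel=.1)
manip.servo_line([*b,.4265],vel=.12)
manip.servo_line([*b,.3965+.0],vel=.1,guard=5);manip.pause(.3)
d={n:manip.capture(n) for n in("scene","side","wrist")}
s=manip.sense();d["s"]=s;pickle.dump(d,open("d3.pkl","wb"))
print(s["time"],s["ee_pos"],s["wrist_force"])
e=s["ee_pos"];tip=e-[0,0,.2865]
for n in("scene","side","wrist"):print(n,"tip",proj(d[n],tip),"bore",proj(d[n],[*b,.09]))
def cr(n,h=60,sz=400):
    q=proj(d[n],tip).astype(int);return cv2.resize(d[n]["color"][q[1]-h:q[1]+h,q[0]-h:q[0]+h],(sz,sz),interpolation=cv2.INTER_CUBIC)
cv2.imwrite("pics/over.png",np.hstack([cr("wrist",80),cr("scene",40)]))
```

```text
9.8583 [ 0.54395587 -0.00566419  0.3928895 ] [ 0.30668961  0.18146701 -2.51056125]
scene tip [322.38668094 238.01311134] bore [321.96987924 243.44255404]
side tip [330.1175601  235.09803773] bore [329.60219776 239.78664465]
wrist tip [316.31801707 240.99933334] bore [315.66802188 235.02500226]
```

View pics/over.png

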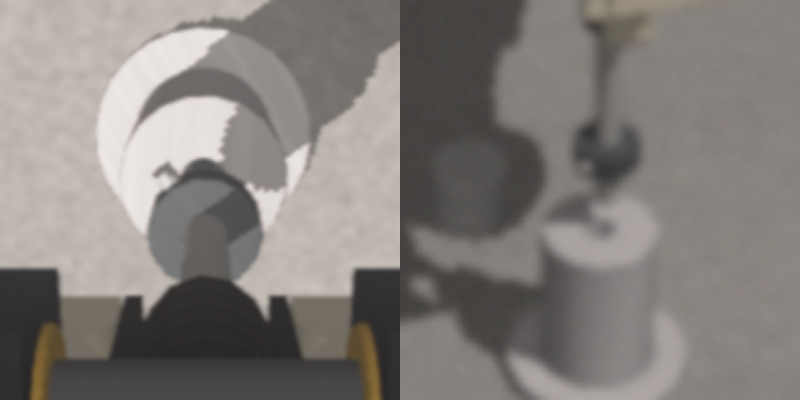

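The wrist crop shows the collar hiding the foot, with the bore's dark edge just above it at (203,160). In the scene crop the foot is at (603,205), directly above the bore at (607,228). The arm's reported position is a few mm off the command, so I'll check that and take a side view.

Run:
```python
import pickle
from h import *
from bench import manip
s=manip.sense();print(s["time"],s["ee_pos"],s["tcp_rot"],quat(-.6),s["joint_velocities"].round(4),s["wrist_force"],s["grip_width"])
d=pickle.load(open("d3.pkl","rb"))
def cr(n,h=32,sz=400):
    q=[330,236] if n=="side" else [322,238];return cv2.resize(d[n]["color"][q[1]-h:q[1]+h,q[0]-h:q[0]+h],(sz,sz),interpolation=cv2.INTER_CUBIC)
cv2.imwrite("pics/over2.png",np.hstack([cr("side"),cr("scene")]))
```

```text
9.8583 [ 0.54395587 -0.00566419  0.3928895 ] [ 9.55228637e-01 -2.95861087e-01 -2.05086670e-03  5.12963686e-04] [ 9.55336489e-01 -2.95520207e-01 -1.80953938e-17  5.84974887e-17] [-0.0015 -0.0017 -0.001   0.0001 -0.0017 -0.0005] [ 0.30668961  0.18146701 -2.51056125] 0.023220213038189785
```

View pics/over2.png

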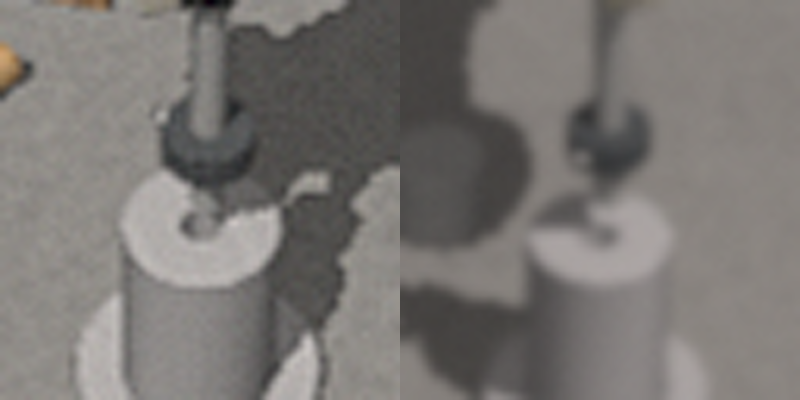

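The side crop shows the rod over the bore (205 against 202 px, foot just above the hole), and the scene crop shows the same (603 against 603). The arm sags by a few mm, so I'll correct by feedback on the actual foot pose, then make a guarded entry.

```bash
cat >> h.py <<'E'
from bench import manip
Q=quat(-.6)
L=.2865
def tip():
    s=manip.sense();return s["ee_pos"]+R.from_quat(s["tcp_rot"]).apply([0,0,L]),s
E
python3 - <<'E'
from h import *
b=np.array([.545,-.0057])
tgt=np.array([*b,.097]);cmd=np.array([*b,.3965]) 
for i in range(3):
    t,s=tip();print(t,s["ee_pos"],s["wrist_force"],s["time"])
    cmd=cmd+(tgt-t);manip.servo_line(cmd,Q,vel=.03,guard=5);manip.pause(.25)
t,s=tip();f0=s["wrist_force"];print(t,f0,s["time"])
hit=manip.servo_line(cmd-[0,0,.020],Q,vel=.015,guard=3)
manip.pause(.2);t,s=tip();print("hit",hit,t,s["wrist_force"]-f0,s["wrist_torque"],s["time"],cmd.tolist())
E
```

```text
[ 0.54274638 -0.00559728  0.10639206] [ 0.54395587 -0.00566419  0.3928895 ] [ 0.30668961  0.18146701 -2.51056125] 9.8583
[ 0.5472853  -0.00580961  0.10069594] [ 0.54725217 -0.00582205  0.38719593] [-0.73088048 -0.0613853  -2.40023454] 10.4833
[ 0.5450657  -0.00567167  0.09699917] [ 0.54501388 -0.00568413  0.38349916] [-1.045167    0.02282834 -2.68363696] 11.025
[ 0.54491906 -0.00571012  0.09689824] [ 0.06591144  0.07864242 -1.38712288] 11.525
hit False [ 0.5448885  -0.00574524  0.07691535] [-0.00231124 -1.63795659 -0.68587237] [-0.73489092 -0.14619408  0.01272593] 13.2083 [0.5449026226803659, -0.0057214470044430425, 0.38341283892285927]
```

The rod is in: the foot is 13 mm below the rim with almost no vertical force and a slight sideways push. I'll ease that, then go on to meet the stop.

Run:
```python
from h import *
cmd=np.array([.5449,-.0057,.3634])
def rep(l):
    t,s=tip();print(l,t.round(5),s["wrist_force"].round(2),s["wrist_torque"].round(2),round(s["time"],2))
    return t,s
rep("0")
cmd[1]-=.0005;manip.servo_line(cmd,Q,vel=.01,guard=6);manip.pause(.3);rep("y-.5")
hit=False
z0=cmd[2]
while cmd[2]>z0-.022:
    cmd[2]-=.0055
    hit=manip.servo_line(cmd,Q,vel=.012,guard=5);t,s=rep(hit)
    if hit: break
```

```text
0 [ 0.54489 -0.00575  0.07692] [ 0.06 -1.56 -2.07] [-0.73 -0.15  0.01] 13.21
y-.5 [ 0.54492 -0.00612  0.07688] [ 0.91 -0.08 -1.65] [-0.04 -0.17 -0.03] 13.76
False [ 0.54482 -0.00624  0.07131] [ 1.17 -0.55 -3.13] [-0.11 -0.12 -0.  ] 14.37
False [ 0.54501 -0.00619  0.06603] [ 0.35 -0.33 -0.26] [-0.03  0.07 -0.06] 14.97
False [ 0.54493 -0.00614  0.0602 ] [ 0.23 -0.17 -0.83] [-0.05 -0.08  0.05] 15.58
False [ 0.54489 -0.00616  0.05467] [ 0.64 -0.59 -1.65] [ 0.   -0.26  0.02] 16.19
```

The depth is nominally 35 mm but the stop's drag hasn't shown up, so I'll look.

Run:
```python
from h import *
import pickle
d={n:manip.capture(n) for n in("scene","side","wrist")}
pickle.dump(d,open("d4.pkl","wb"));s=manip.sense();print(s["wrist_force"],s["grip_width"],s["ee_pos"])
def cr(n,h=40,sz=400):
    q={"side":[330,236],"scene":[322,238]}[n];return cv2.resize(d[n]["color"][q[1]-h:q[1]+h,q[0]-h:q[0]+h],(sz,sz),interpolation=cv2.INTER_CUBIC)
cv2.imwrite("pics/in.png",np.hstack([cr("side"),cr("scene")]))
```

```text
[ 0.54219971 -0.76292486 -1.97656085] 0.02309724609535212 [ 0.54487277 -0.00618741  0.34116996]
```

View pics/in.png

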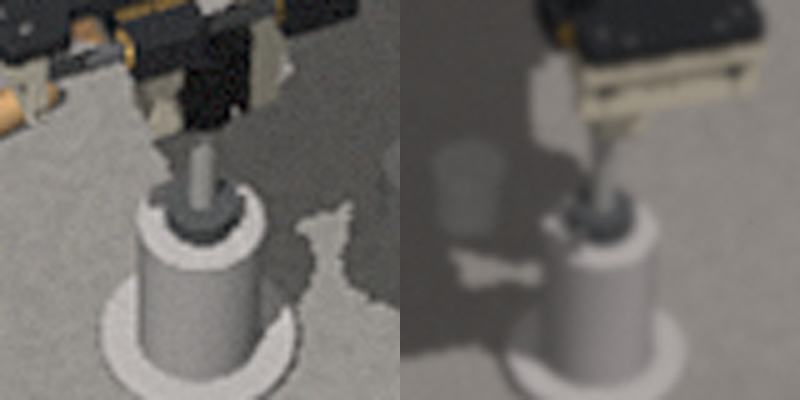

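The collar is at the rim in both views, at side (205,210) and scene (600,213), so the rod is inside the bore. The force signal is noisy by about 1.5 N, so I'll average it over small steps.

```bash
cat >> h.py <<'E'
def favg(n=5,dt=.02):
    F=[]
    for _ in range(n): manip.pause(dt);F.append(manip.sense()["wrist_force"])
    return np.mean(F,0)
E
python3 - <<'E'
from h import *
cmd=np.array([.5449,-.0062,.3414])
f=favg(10);print("rest",f.round(2))
for i in range(18):
    cmd[2]-=.0015
    hit=manip.servo_line(cmd,Q,vel=.012,guard=5);fi=manip.sense()["wrist_force"];f=favg(4);t,s=tip()
    print(hit,round(cmd[2],4),t.round(4),"lag",round((s["ee_pos"][2]-cmd[2])*1e3,2),fi.round(1),f.round(2),round(s["time"],1))
    if hit or f[2]>4.5: break
E
```

```text
rest [ 1.14  0.21 -1.92]
False 0.3399 [ 0.5449 -0.0062  0.0535] lag 0.08 [-0.3  0.   0.8] [0.53 0.27 0.94] 16.9
False 0.3384 [ 0.5449 -0.0062  0.0519] lag -0.02 [0.1 0.5 2. ] [0.25 0.26 1.  ] 17.2
False 0.3369 [ 0.5449 -0.0062  0.0503] lag -0.13 [-0.5  0.5  0.5] [0.65 0.25 0.77] 17.5
False 0.3354 [ 0.5448 -0.0062  0.0487] lag -0.17 [0.2 0.8 1.4] [ 0.87 -0.01  0.22] 17.9
False 0.3339 [ 0.5449 -0.0062  0.0473] lag -0.12 [ 0.9 -0.5  0.3] [0.97 0.03 0.51] 18.2
True 0.3324 [ 0.5452 -0.0063  0.0464] lag 0.51 [-0.4  0.2  4.7] [-0.96 -0.12  4.87] 18.5
```

The drag shows up at about +2.7 N, then there's a firm rise to about 6.8 N total with the arm lagging, at roughly 45 mm depth. That's probably the floor. I'll press in 0.2 mm increments and watch that the foot stays still.

Run:
```python
from h import *
t,s=tip();cmd=np.array([.5449,-.0062,s["ee_pos"][2]-.0004])
for i in range(12):
    hit=manip.servo_line(cmd,Q,vel=.01,guard=5);f=favg(6);t,s=tip()
    print(hit,round(cmd[2],4),t.round(5),"lag",round((s["ee_pos"][2]-cmd[2])*1e3,2),f.round(2),round(s["time"],1),s["grip_width"])
    if f[2]>7.5: break
    cmd[2]-=.0002
for i in range(3):print(favg(10,.05).round(2),tip()[0].round(5),manip.sense()["time"])
```

```text
False 0.3325 [ 0.54515 -0.00628  0.04638] lag 0.37 [-0.79  0.08  5.2 ] 18.8 0.02331599531798718
False 0.3323 [ 0.54521 -0.0063   0.04636] lag 0.55 [-0.6 -0.2  6.4] 19.2 0.02337321698106352
False 0.3321 [ 0.54537 -0.00632  0.04638] lag 0.77 [-1.51  0.07  7.66] 19.5 0.02326271027369394
[-1.06 -0.09  7.91] [ 0.54532 -0.00633  0.04633] 20.0417
[-1.19 -0.12  7.94] [ 0.54531 -0.00633  0.04635] 20.5417
[-1.13 -0.05  7.89] [ 0.54532 -0.00633  0.04634] 21.0417
```

The foot stays at 0.04635 while the force rises about 6 N/mm, so it's on the floor, and it has now been pressed for over 1.5 s at about 10 N total. I'll ease off, release, back away and look.

Run:
```python
from h import *
cmd=np.array([.5449,-.0062,.3321+.0007])
manip.servo_line(cmd,Q,vel=.005);print(favg(6).round(2),tip()[0].round(5))
manip.gripper_to(.06);manip.pause(.2)
print(favg(6).round(2),tip()[0].round(5))
manip.servo_line(cmd+[0,0,.10],Q,vel=.08);manip.pause(.3)
t,s=tip();print(s["ee_pos"],s["time"],s["wrist_force"],s["grip_force"])
d={n:manip.capture(n) for n in("scene","side")}
def dk(n,roi):
    r,_=dark(d[n],roi,45);return r
def cr(n,h=40,sz=400):
    q={"side":[330,226],"scene":[322,228]}[n];return cv2.resize(d[n]["color"][q[1]-h:q[1]+h,q[0]-h:q[0]+h],(sz,sz),interpolation=cv2.INTER_CUBIC)
cv2.imwrite("pics/end.png",np.hstack([cr("side"),cr("scene")]))
for n in d:
    print(n,[proj(d[n],[.545,-.006,z]).round(1).tolist() for z in (.09,.104,.1505,.173,.1955)])
```

```text
[-0.34 -0.28  4.49] [ 0.54504 -0.00623  0.04641]
[ 0.5   0.12 -0.18] [ 0.5449  -0.0062   0.04632]
[ 0.54490746 -0.00618236  0.43258606] 24.2417 [ 0.12142598 -0.19596768  1.35843846] 0.0
scene [[321.9, 243.4], [322.0, 238.9], [322.4, 223.7], [322.5, 216.0], [322.7, 208.1]]
side [[329.7, 239.7], [329.8, 235.5], [330.1, 221.0], [330.3, 213.6], [330.4, 205.9]]
```

View pics/end.png

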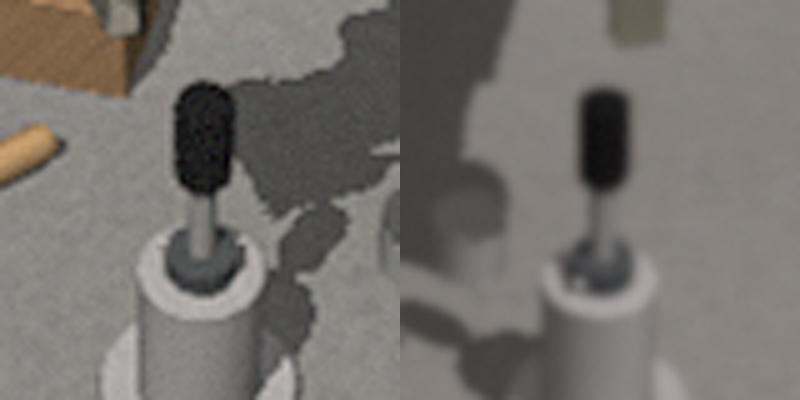

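Both views show the gauge standing upright in the round base with its collar on the rim: side handle (205,138) and collar (205,262), scene handle (604,140) and collar (604,265). The gripper is clear, so I'm handing in.

```bash
python3 -c "
from bench import manip
print(manip.job_done())"
```

```text
the job is handed in; nothing more can be done
None
```

The job is handed in: the gauge stands released and upright in the round base's bore, stop down on the rim, after about 1.5 s pressed on the bottom at roughly 10 N total (floor plus stop drag, by my wrist-force reading); the bore is about 45 mm deep.

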